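Prop the bin flap and weigh the jar

TASK

Prop the bin's spring-closed flap open with the aluminium block: push the flap's side tab back with the block and leave the block lying flat on the bin's ledge, wedged between the tab and the step so that the flap stays open by itself. Then take the wider of the two amber jars out of the bin and stand it upright in the middle of the balance pan, setting it down gently. Leave the block propping the flap, leave the slim vial standing in the bin, and do not disturb the other things on the bench.

Things in the scene. Friction and masses are not known exactly. Their poses are not given: they have to be found in the camera images.
- bin: White bench bin, fixed. Origin on the bench under the middle of the flap's hinge line; x from the hinge to the back wall (away from the robot), y to the bin's left, z up (mm below are in this frame). Inside: x -4 to 108, y -92 to 92, floor z 30. Front lip to z 42, 4 mm side walls to z 82, back wall to z 105. Along its left side (y 96 to 142) runs a grey ledge.
- step (a point): Fixed point of the bin: middle of the top front edge of the ledge's step (bin x 86, y 119, z 97). The ledge's top is at z 85 from x -14 to x 86, then steps up to z 97 from x 86 to 112; the step's upright face looks to -x. Axes as the bin's.
- hinge (a point): Fixed point of the bin: middle of the flap's hinge line (bin x 0, y 0, z 45), which runs along the bin's y. The flap is a clear plate, 110 mm from hinge to free edge, 180 wide (y -90 to 90), 5 thick. Shut, it slopes up towards the back wall at 45 degrees (free edge at bin x 78, z 123).
- flap (a joint): Angle of the bin's flap, rad: 0 shut, up to 1.15 open. Opening swings its free edge up and towards the robot: upright at 0.785, beyond that leaning towards the robot. A spring shuts it at once when let go: 0.1 N m shut, 0.28 N m open (some 1 to 5 N at the tab). With the block wedged on the ledge it reads about 0.88.
- tab_tip (a point): Middle of the free edge of the flap's side tab; moves with the flap. The tab continues the flap plate beyond its left side, over the ledge: bin y 90 to 138, 58 to 110 mm from the hinge. Shut, its lower edge is just over the ledge at bin x 41, its free edge at x 78, z 123. The block's end goes in behind it (on the back wall side), just above the step, and pushes it towards the robot.
- ledge (a point): Fixed point of the bin on the ledge's top (bin x 41, y 119, z 85): where the centre of the block's underside lies when wedged, the block along the bin's x, its rear end against the step, the tab pressing on its front end. Axes as the bin's.
- block: Loose bare aluminium block, 90 x 24 x 30 mm (x, y, z), 0.175 kg, with two dark well mouths on its top; lies on the bench. Origin at the centre of its underside, x along its length; either end may go first.
- jar: The wider amber jar with a white cap, 40 mm diameter, 55 mm high, about 0.12 kg, standing in the bin under the flap, on its left or right half, about 42 mm off the middle. Origin at the centre of its underside, z up.
- vial: The slim amber vial with a white cap, 26 mm diameter, 58 mm high, standing in the other half of the bin. Origin at the centre of its underside, z up. It stays there.
- balance: White bench balance, fixed, 200 x 160 mm, 50 mm high. Origin on the bench under its middle.
- pan (a point): Centre of the top of the balance's round steel pan, 110 mm diameter, its top 60 mm above the bench.
- dishes: Bystander: stack of three clear dishes, 90 mm diameter, 44 mm high; origin at the underside centre.
- tube_rack: Bystander: yellow tube rack, 70 x 160 x 35 mm with caps up to 53 mm; origin at the underside centre.
- reagent: Bystander: clear reagent bottle, 64 mm diameter, 130 mm high; origin at the underside centre.

How it is judged:
On the way, in this order (a step that is already met when the one before it is completed fails the run):
1. the flap is propped open by the block lying on the ledge, the robot touching neither (value of joint flap above 0.8 rad and z of block in the frame of ledge between -0.004 and 0.004 m and horizontal distance between block and ledge below 0.015 m and contact force between block and flap above 0.5 N and contact force between each of the arm, the fingers and block below 0.1 N and contact force between each of the arm, the fingers and flap below 0.1 N), for 0.2 s.
2. the jar is lifted clear of the bin with the flap still propped (z of jar in the frame of bin above 0.09 m and value of joint flap above 0.8 rad), for 0.1 s.
At the end, for the whole second after the job is handed in: The wide jar stands upright (within 0.1 rad), at rest, on the balance pan, its centre within 30 mm of the pan's centre; the block lies flat on the ledge within 15 mm of its place and holds the flap open past 0.8 rad; the slim vial stands upright on the bin's floor (horizontal distance between jar and pan below 0.03 m and z of jar in the frame of pan between -0.004 and 0.004 m and angle between each of jar, vial's own z axis and vertical below 0.1 rad and linear speed of jar below 0.02 m/s and value of joint flap above 0.8 rad and z of block in the frame of ledge below 0.004 m and horizontal distance between block and ledge below 0.015 m and z of vial in the frame of bin between 0.025 and 0.035 m); the robot touches nothing.
It fails at once if the dishes, tube rack or reagent bottle are displaced by more than 25 mm (distance of any of dishes, tube_rack, reagent from where it was at the start of the episode above 0.025 m).
It fails at once if the jar is pressed or knocked hard on the balance (over 30 N) (contact force between jar and balance above 30 N).
It fails at once if the jar is dropped (let go and falling, as from more than about 15 mm) (contact force between the fingers and jar below 0.05 N and linear speed of jar above 0.55 m/s).
It also fails if it takes over 67 s, if anything falls off the work surface, if the arm or the gripper's body presses on something with over 40 N, if the wrist force passes 120 N, or if a joint passes its speed limit or range.

ROBOT

A 7-joint arm with a two-finger parallel gripper is mounted at the origin on the work surface. World frame = base frame: x ahead of the robot, y to its left, z up, the work surface at z = 0. Lengths are in m, angles in rad, forces in N, time in s.
With the tool pointing down it reaches from about 0.35 to 0.9 m from the base axis. Payload 19.9 kg.
Tool frame: the origin (TCP) lies midway between the tips of the shut fingers; the grasp point (between the pads) lies pinch_z behind it (pinch_z is the distance from the TCP to the grasp point, in m); z points along the fingers, y is the line along which they close (so a half turn about z gives the same grasp; the last joint's range is limited). The gripper opens to 94 mm and grips with 3 to 60 N. Pads are 16 mm wide; open, the fingers measure 119 mm over their backs; the gripper's body (75 mm by 177 mm) begins 78 mm behind the grasp point.
Start: joints at [1.093, 0.417, -0.01, 1.614, 0.005, 1.111, -0.053], TCP at [0.264, -0.567, 0.205] pointing down, gripper open.
Joint ranges: [-2.81, 2.81], [-0.39, 2.02], [-1.27, 1.25], [0.06, 2.57], [-1.19, 4.33], [0.19, 2], [-2.82, 2.82]. Speed limits (rad/s): [1.89, 1.89, 2.39, 2.39, 3.01, 3.01, 3.01].

INTERFACE

Orientations are given as a rotation vector (axis times angle).
In Python, from rig import observe, read_camera, camera_model, job_done, pinch_z gives the robot as it stands. The module is installed in compiled form; this text tells all that it offers.
- The arm moves only by the shell command python3 -m creep 'ROWS' [FORCE]. ROWS is JSON, a list that holds one entry, the list of rows, each a list of 7 numbers: the shift along the tool's x, y, z in units of 40 cm (1.0 is 40 cm), then the turn, a rotation vector about the tool's x, y, z in units of 0.08 rad (1.0 is 0.08 rad), then the opening, from 0 (shut) to 1 (fully open). In form: [[[x, y, z, rx, ry, rz, grip], ...]]. A call has exactly 10 rows; each row shifts and turns the commanded pose from where the row before left it, along the tool's axes as they then stand; what a row does not reach is not made up. A row lasts 1/10 s, in which the tool goes at most 50 mm and 8.59 degrees, less where a joint would pass 70% of its speed; a pose out of reach is approached as far as the arm can. A call with a number of a shift or a turn outside -1 to 1 is refused whole. A call with a gripper value outside its range is refused whole. The fingers move at their own pace and stop on an object; FORCE is the grip in N (left out, the last holds). Time passes only in rows, so rows that do not move let the fingers close, or fill a call up. It gives the time, the measured TCP pose, the force, the opening and the grip force at its end, in the units of the state.
- observe(): the state, without advancing time (a new reading comes with each control period).
- read_camera(name): name is "side" or "top"; returns (picture, depth): 480x640x3 uint8, red, green, blue; 480x640 float32, m along the optical axis (not along the pixel's ray), 0 where there is no reading.
- camera_model(name): a dict with "fx", "fy", "cx", "cy" (pixels), "R" (3x3) and "t" (3): a world point X has camera coordinates R X + t. Camera axes: x right, y down, z forward; pixel columns grow to the right and rows downward; lengths in m; the calibration is good to about 2 mm. A picture is of the moment at which its call begins. camera_model takes no time and is no camera call.
- job_done(): hands the job in; it is judged then, once.
The state is a dict: "clock": time; "joints": joint angles; "dq": joint speeds; "effort": joint torques, N m; "ee_pos": TCP position; "ee_rot": TCP orientation; "ft_force": force on the tool from outside, world axes, zero at the start; "moment": the same for the moment, N m; "opening": finger opening in m; "grip_force": force on a finger pad.
Only numpy, scipy, OpenCV 4.12 (cv2) and the standard library are available. Lean on these libraries where they do the work, as an engineer would, in place of code of your own. Each camera call takes 0.05 s, during which the arm holds its last target. There are 200 camera calls.

## Working session

There is one attempt and no reset: what is moved stays moved. The work goes in short steps, Python scripts to look and compute and a shell command to move; the robot and the scene stay as the last step left them, time stands still between calls to the robot, and variables do not carry over. Pictures are saved under pics/ and viewed, at most 10 in all, crops included, and the job is handed in when it is done.

```bash
mkdir -p pics
cat > h.py <<'E'
import numpy as np,cv2
from rig import *
def grab(n):
    p,d=read_camera(n);return p,d,camera_model(n)
def pts(d,m):
    v,u=np.mgrid[0:480,0:640]
    c=np.stack([(u-m['cx'])/m['fx']*d,(v-m['cy'])/m['fy']*d,d],-1)
    return (c-np.array(m['t']))@np.array(m['R'])
def ray(m,u,v,z):
    R=np.array(m['R']);o=-R.T@np.array(m['t'])
    r=R.T@np.array([(u-m['cx'])/m['fx'],(v-m['cy'])/m['fy'],1])
    return o+r*(z-o[2])/r[2]
def save(n,p): cv2.imwrite('pics/'+n,p[:,:,::-1])
E
python3 - <<'E'
from h import *
for n in('top','side'):
    p,d,m=grab(n);save(n+'0.png',p);np.savez(n+'0.npz',p=p,d=d)
    print(n,-np.array(m['R']).T@np.array(m['t']),np.array(m['R'])[2],m['fx'])
s=observe();print(pinch_z,s['clock'],s['ee_pos'],s['ee_rot'],s['opening'],s['ft_force'])
E
```

```text
top [ 0.41328911 -0.00207172  1.36240864] [ 0.17662267 -0.01715652 -0.9841291 ] 513.9870186995222
side [0.07792101 0.56643318 0.88945724] [ 0.49706885 -0.49243795 -0.71444204] 469.28873661929015
0.0188 0.1 [ 0.26370688 -0.56627741  0.20489448] [-3.06627690e+00 -6.78982079e-01  4.55738472e-04] 0.0941039633585563 [ 0.15674161 -0.21557869 -0.57552118]
```

View pics/top0.png

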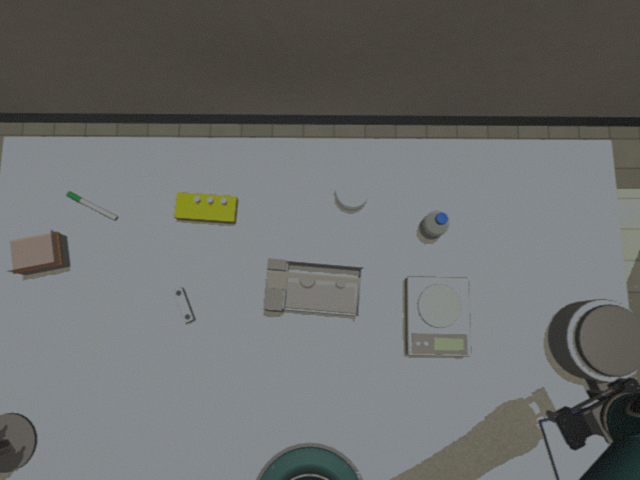

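View pics/side0.png

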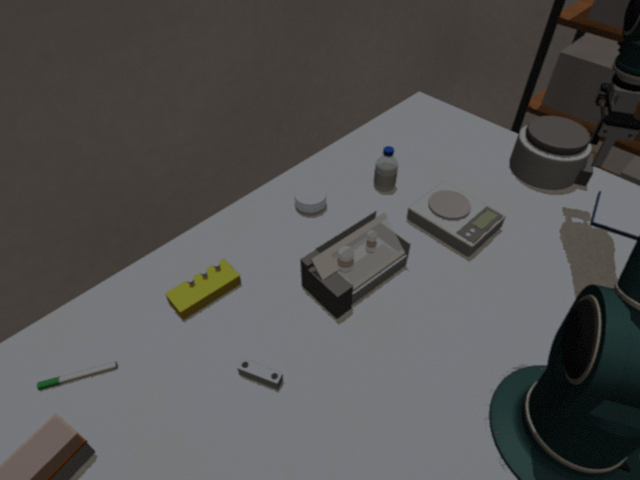

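The top view shows the bin at about (265–362, 260–318) with its ledge on the left. The block is near (185, 306) and the pan near (439, 305). The wide jar is at (307, 281), in the left half, and the vial is at (341, 284).

Run:
```python
from h import *
P={}
for n in('top','side'):
    z=np.load(n+'0.npz');m=camera_model(n);P[n]=pts(z['d'],m);np.save(n+'P.npy',P[n])
T=P['top'];S=P['side']
def rect(W,box,zl,zh,l):
    x0,x1,y0,y1=box
    k=(W[...,0]>x0)&(W[...,0]<x1)&(W[...,1]>y0)&(W[...,1]<y1)&(W[...,2]>zl)&(W[...,2]<zh)
    q=W[k]
    if len(q)<8: print(l,len(q));return
    r=cv2.minAreaRect((q[:,:2]*1000).astype(np.float32));print(l,len(q),np.round(r[0],1),np.round(r[1],1),round(r[2],2),'z',np.round(np.median(q[:,2]),4),'mean',q[:,:2].mean(0).round(4))
c=T[306,185];print('block px',c, 'bin',T[290,320],T[290,276],T[266,278],'pan',T[305,439])
for n,W in P.items():
    rect(W,(c[0]-.09,c[0]+.09,c[1]-.09,c[1]+.09),.022,.04,n+' block')
    l=T[290,276]
    rect(W,(l[0]-.12,l[0]+.12,l[1]-.06,l[1]+.06),.080,.090,n+' ledge')
    rect(W,(l[0]-.12,l[0]+.12,l[1]-.06,l[1]+.06),.093,.101,n+' step')
    rect(W,(l[0]-.12,l[0]+.15,l[1]-.3,l[1]+.06),.1015,.109,n+' back')
    p=T[305,439]
    rect(W,(p[0]-.08,p[0]+.08,p[1]-.08,p[1]+.08),.056,.066,n+' pan')
    rect(W,(p[0]-.16,p[0]+.1,p[1]-.13,p[1]+.13),.044,.054,n+' bal')
t=np.load('top0.npz')['p'];s=np.load('side0.npz')['p']
a=cv2.resize(t[250:330,255:375],None,fx=5,fy=5,interpolation=3)
b=cv2.resize(t[280:332,165:205],(180,234),interpolation=3)
c=np.zeros((400,790,3),np.uint8);c[:400,:600]=a;c[:234,605:785]=b;save('crop1.png',c)
```

```text
block px [0.48665122 0.31982257 0.02648642] bin [ 0.52221377 -0.02636234  0.09070137] [0.52247262 0.08250093 0.08793714] [0.58087856 0.07761013 0.09889026] pan [ 0.48696174 -0.32844732  0.05814186]
top block 350 [490.3 323.8] [89.9 25.3] 21.75 z 0.0303 mean [0.4902 0.323 ]
top ledge 557 [533.3  65.3] [ 87.2 121.8] 85.36 z 0.0853 mean [0.5112 0.0801]
top step 311 [561.5  63.2] [86.6 73.3] 84.72 z 0.0972 mean [0.5662 0.0726]
top back 441 [558.6 -14.5] [232.   66.7] 84.98 z 0.1054 mean [ 0.5525 -0.0157]
top pan 1447 [ 482.8 -331.3] [146.2 151.1] 89.91 z 0.0607 mean [ 0.4853 -0.3294]
top bal 2885 [ 461.1 -328.8] [161.2 199.7] 88.76 z 0.0505 mean [ 0.452 -0.325]
side block 565 [488.5 325.8] [90.5 25.5] 22.64 z 0.0302 mean [0.4866 0.3265]
side ledge 743 [533.3  66.6] [ 90.  127.2] 85.92 z 0.0852 mean [0.5156 0.0848]
side step 344 [562.7  64.8] [84.4 73.6] 89.47 z 0.0972 mean [0.5619 0.0727]
side back 570 [560.3 -12.6] [232.   64.9] 84.86 z 0.1052 mean [ 0.5521 -0.0106]
side pan 942 [ 485.6 -327.6] [110.5 109.1] 80.42 z 0.0607 mean [ 0.4846 -0.3254]
side bal 2129 [ 460.5 -326.2] [165.4 200.4] 88.91 z 0.0507 mean [ 0.4436 -0.3123]
```

View pics/crop1.png

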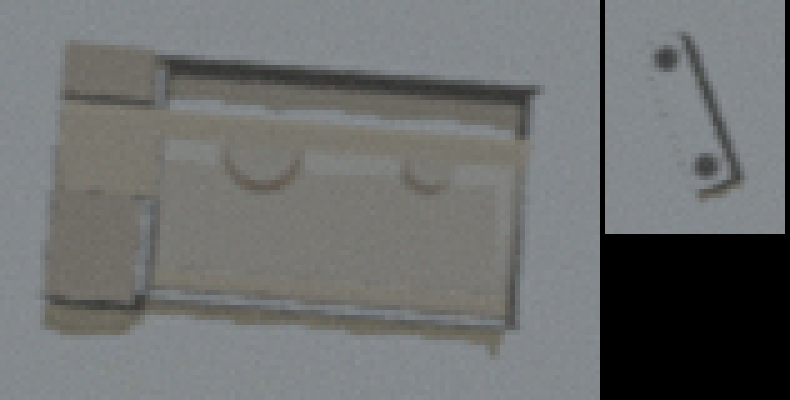

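The crop shows the bin turned by about -5°. The step edge runs near (65–155, 100), the outer edge of the ledge is on the left, and the tab lies at (60–155, 105–195). I'll refine the bin frame from its step and ledge, then work out the first move.

```bash
cat >> h.py <<'E'
from scipy.spatial.transform import Rotation as Ro
def go(x,y,z,yaw=None):
    """total shift in tool axes as they stand (units), then rz units"""
    s=observe();R=Ro.from_rotvec(s['ee_rot']);d=np.array([x,y,z])-s['ee_pos']
    u=R.inv().apply(d)/.4
    print('at',np.round(s['ee_pos'],4),'clk',round(s['clock'],2),'shift units',u.round(4),'F',np.round(s['ft_force'],1),'open',round(s['opening'],4))
    M=R.as_matrix();cy=np.arctan2(M[1,0],M[0,0])
    if yaw is not None:
        Rd=Ro.from_euler('z',yaw)*Ro.from_euler('x',np.pi)
        print('yaw',round(cy,4),'turn units',((R.inv()*Rd).as_rotvec()/.08).round(3))
E
python3 - <<'E'
from h import *
out=[]
for n in('top','side'):
    W=np.load(n+'P.npy').reshape(-1,3)
    yaw=-.088; o=np.array([.485,-.035])
    # coarse origin: from step/ledge, iterated
    best=None
    o=np.array([.5662,.0801+.0])-np.array([[np.cos(yaw),-np.sin(yaw)],[np.sin(yaw),np.cos(yaw)]])@[99,119]*0 if 0 else o
    st=W[(W[:,2]>.093)&(W[:,2]<.101)&(W[:,1]>.055)&(W[:,1]<.12)&(W[:,0]>.545)&(W[:,0]<.63)]
    ld=W[(W[:,2]>.0825)&(W[:,2]<.088)&(W[:,1]>.055)&(W[:,1]<.13)&(W[:,0]>.45)&(W[:,0]<.53)]
    for q,l in((st,'step 26x46'),(ld,'ledge'),(np.r_[st,ld],'both')):
        r=cv2.minAreaRect((q[:,:2]*1000).astype(np.float32));print(n,l,len(q),np.round(r[0],1),np.round(r[1],1),round(r[2],2))
    bw=W[(W[:,2]>.1)&(W[:,2]<.108)&(W[:,1]>-.12)&(W[:,1]<.06)]
    # back wall: farthest x per y slice
    L=[]
    for y in np.arange(-.11,.05,.008):
        k=bw[(bw[:,1]>=y)&(bw[:,1]<y+.008)]
        if len(k)>2:L.append([k[:,1].mean(),k[:,0].max()])
    L=np.array(L);f=np.polyfit(L[:,0],L[:,1],1);print(n,'back outer slope',np.degrees(np.arctan(f[0])),'x at y0',f[1], np.abs(np.polyval(f,L[:,0])-L[:,1]).max())
go(.490,.325,.1,np.radians(22.2))
E
```

```text
top step 26x46 181 [586.8  80.4] [47.8 26.1] 84.72
top ledge 314 [502.3  84.1] [54.1 57. ] 85.36
top both 495 [536.8  81.3] [ 54.1 126.2] 85.24
top back outer slope 5.198869774755862 x at y0 0.5921548094696368 0.0030734174603905817
side step 26x46 150 [586.9  81.5] [25.7 51. ] 0.42
side ledge 444 [500.   85.6] [56.2 57.8] 84.93
side both 594 [535.2  82.5] [ 56.2 128.6] 85.13
side back outer slope -1.1279749827490593 x at y0 1.3289444354218294 0.00360543315440065
at [ 0.2637 -0.5663  0.2049] clk 0.1 shift units [ 1.4535 -1.7808  0.2641] F [ 0.2 -0.2 -0.6] open 0.0941
yaw 0.4358 turn units [-0.013  0.001  0.605]
```

```bash
python3 -m creep '[[[0.075,-0.092,0,0,0,0.06,1],[0.075,-0.092,0,0,0,0.06,1],[0.075,-0.092,0,0,0,0.06,1],[0.075,-0.092,0,0,0,0.06,1],[0.075,-0.092,0,0,0,0.06,1],[0.075,-0.092,0,0,0,0.06,1],[0.075,-0.092,0,0,0,0.06,1],[0.075,-0.092,0,0,0,0.06,1],[0.075,-0.092,0,0,0,0.06,1],[0.075,-0.092,0,0,0,0.06,1]]]' 30
python3 -c "
from h import *
go(.490,.325,.1,np.radians(22.2))"
```

```text
clock: 1.1
ee_pos: [0.3903, -0.1071, 0.2055]
ee_rot: [3.083, 0.605, 0.0]
ft_force: [1.2, -0.4, -0.2]
opening: 0.0938
grip_force: 0.0
at [ 0.3903 -0.1071  0.2055] clk 1.1 shift units [ 0.6389 -0.9062  0.2635] F [ 1.2 -0.4 -0.2] open 0.0938
yaw 0.3874 turn units [ 0.004  0.    -0.001]
```

```bash
python3 -m creep '[[[0.07,-0.1,0,0,0,0,1],[0.07,-0.1,0,0,0,0,1],[0.07,-0.1,0,0,0,0,1],[0.07,-0.1,0,0,0,0,1],[0.07,-0.1,0,0,0,0,1],[0.07,-0.1,0,0,0,0,1],[0.07,-0.1,0,0,0,0,1],[0.07,-0.1,0.05,0,0,0,1],[0.06,-0.08,0.1,0,0,0,1],[0,0,0.1,0,0,0,1]]]'
python3 -c "
from h import *
go(.4895,.325,.007,np.radians(22.2))"
```

```text
clock: 2.1
ee_pos: [0.4848, 0.3087, 0.1101]
ee_rot: [-3.078, -0.611, -0.002]
ft_force: [-0.6, -1.2, -0.8]
opening: 0.0941
grip_force: 0.0
at [0.4848 0.3087 0.1101] clk 2.1 shift units [ 0.0259 -0.0324  0.258 ] F [-0.6 -1.2 -0.8] open 0.0941
yaw 0.3921 turn units [-0.034 -0.022  0.058]
```

```bash
python3 -m creep '[[[0.012,-0.016,0.04,0,0,0,1],[0.012,-0.016,0.05,0,0,0,1],[0,0,0.05,0,0,0,1],[0,0,0.02,0,0,0,1],[0,0,0,0,0,0,1],[0,0,0,0,0,0,1],[0,0,0,0,0,0,1],[0,0,0,0,0,0,1],[0,0,0,0,0,0,1],[0,0,0,0,0,0,1]]]'
python3 -c "
from h import *
go(.4895,.325,.007,np.radians(22.2))"
```

```text
clock: 3.1
ee_pos: [0.4892, 0.3192, 0.0474]
ee_rot: [-3.083, -0.605, -0.0]
ft_force: [0.4, -0.4, -0.2]
opening: 0.0939
grip_force: 0.0
at [0.4892 0.3192 0.0474] clk 3.1 shift units [ 0.0061 -0.0133  0.1011] F [ 0.4 -0.4 -0.2] open 0.0939
yaw 0.3877 turn units [-0.001 -0.004  0.003]
```

```bash
python3 -m creep '[[[0.006,-0.013,0.03,0,0,0,1],[0,0,0.04,0,0,0,1],[0,0,0.03,0,0,0,1],[0,0,0,0,0,0,1],[0,0,0,0,0,0,0],[0,0,0,0,0,0,0],[0,0,0,0,0,0,0],[0,0,0,0,0,0,0],[0,0,0,0,0,0,0],[0,0,0,0,0,0,0]]]' 40
python3 - <<'E'
from h import *
go(.4895,.325,.007,np.radians(22.2))
E
```

```text
clock: 4.1
ee_pos: [0.4894, 0.3249, 0.0073]
ee_rot: [-3.083, -0.605, -0.0]
ft_force: [-0.5, -1.1, -0.2]
opening: 0.0494
grip_force: 0.0
at [0.4894 0.3249 0.0073] clk 4.1 shift units [ 0.0002 -0.0003  0.0007] F [-0.5 -1.1 -0.2] open 0.0494
yaw 0.3877 turn units [-0.001 -0.002  0.003]
```

```bash
python3 -m creep '[[[0,0,0,0,0,0,0],[0,0,0,0,0,0,0],[0,0,0,0,0,0,0],[0,0,0,0,0,0,0],[0,0,0,0,0,0,0],[0,0,0,0,0,0,0],[0,0,-0.05,0,0,0,0],[0,0,-0.1,0,0,0,0],[0,0,-0.12,0,0,0,0],[0,0,-0.12,0,0,0,0]]]' 40
python3 - <<'E'
from h import *
p,d,m=grab('side');W=pts(d,m)
np.save('l.npy',W)
s=observe();e=s['ee_pos'];print(s['grip_force'],s['opening'],e)
go(.62,.08,.19,-.089)
a=p.copy();save('lift.png',a[150:430,150:450])
E
```

```text
clock: 5.1
ee_pos: [0.4888, 0.3246, 0.1646]
ee_rot: [3.082, 0.606, -0.002]
ft_force: [0.8, 0.3, -1.6]
opening: 0.0237
grip_force: 40.0
39.99953627586365 0.023589533411820112 [0.49124332 0.32697101 0.17242371]
at [0.4912 0.327  0.1724] clk 5.15 shift units [ 0.0645  0.6933 -0.0444] F [3.7 2.9 9.5] open 0.0236
yaw 0.3883 turn units [-0.041 -0.093  5.966]
```

View pics/lift.png

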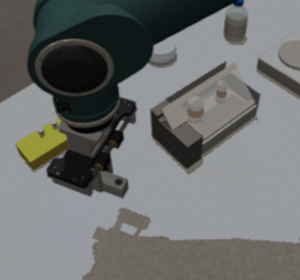

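The block is gripped by its middle and lifted. Next I turn it to the bin's yaw and move it behind the tab.

```bash
python3 -m creep '[[[0,0,-0.02,0,0,1,0],[0,0,0,0,0,1,0],[0,0,0,0,0,1,0],[0,0,0,0,0,1,0],[0,0,0,0,0,1,0],[0,0,0,0,0,0.97,0],[0.07,0.1,0,0,0,0,0],[0.07,0.1,0,0,0,0,0],[0.07,0.1,0,0,0,0,0],[0.07,0.1,0,0,0,0,0]]]' 40
python3 - <<'E'
from h import *
go(.628,.0803,.13,-.089)
E
```

```text
clock: 6.15
ee_pos: [0.5872, 0.1535, 0.1709]
ee_rot: [3.138, -0.141, -0.0]
ft_force: [0.8, 0.5, -0.7]
opening: 0.0236
grip_force: 40.0
at [0.5872 0.1535 0.1709] clk 6.15 shift units [0.1181 0.1732 0.1023] F [ 0.8  0.5 -0.7] open 0.0236
yaw -0.0896 turn units [ 0.003  0.001 -0.007]
```

```bash
python3 -m creep '[[[0.06,0.087,0,0,0,0,0],[0.058,0.086,0,0,0,0,0],[0,0,0,0,0,0,0],[0,0,0.05,0,0,0,0],[0,0,0.05,0,0,0,0],[0,0,0,0,0,0,0],[0,0,0,0,0,0,0],[0,0,0,0,0,0,0],[0,0,0,0,0,0,0],[0,0,0,0,0,0,0]]]' 40
python3 - <<'E'
from h import *
go(.628,.0803,.111,-.089)
p,d,m=grab('side');W=pts(d,m)
save('stage.png',cv2.resize(p[150:330,250:450],None,fx=3,fy=3))
# block top points
k=(W[...,2]>.125)&(W[...,2]<.16)&(W[...,0]>.52)&(W[...,0]<.72)&(W[...,1]>.04)&(W[...,1]<.14)
q=W[k];b=np.c_[(q[:,0]-.5291)*.996-(q[:,1]-.0861)*.0889+.041,(q[:,0]-.5291)*.0889+(q[:,1]-.0861)*.996+.119,q[:,2]]
print(len(b),np.percentile(b,[1,5,50,95,99],axis=0).round(4))
E
```

```text
clock: 7.15
ee_pos: [0.6277, 0.0824, 0.1318]
ee_rot: [-3.138, 0.141, -0.001]
ft_force: [0.9, -0.2, -1.9]
opening: 0.0235
grip_force: 40.0
at [0.6277 0.0824 0.1318] clk 7.15 shift units [0.0013 0.0052 0.0521] F [ 0.9 -0.2 -1.9] open 0.0235
yaw -0.0898 turn units [-0.002 -0.011 -0.01 ]
508 [[0.0725 0.0994 0.1256]
 [0.0936 0.1068 0.1281]
 [0.1223 0.1295 0.1529]
 [0.1755 0.1467 0.1574]
 [0.1822 0.148  0.1598]]
```

View pics/stage.png

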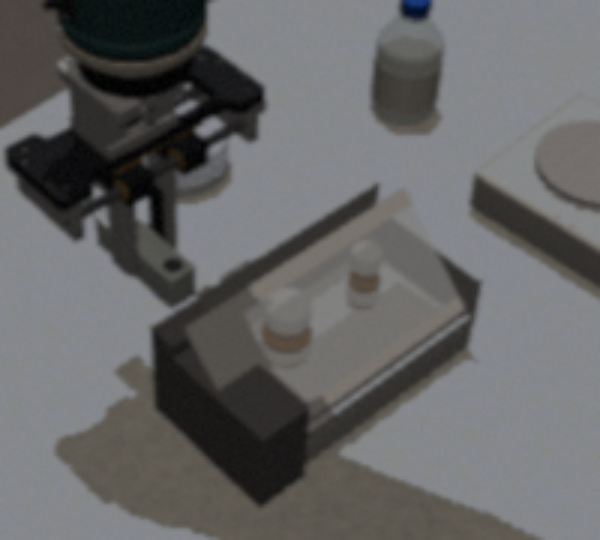

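Block is level, behind the tab, aligned with the ledge. I'll lower it just above the step, then push.

```bash
python3 -m creep '[[[0,0.005,0.025,0,0,0,0],[0,0,0.028,0,0,0,0],[-0.02,0,0,0,0,0,0],[-0.03,0,0,0,0,0,0],[-0.03,0,0,0,0,0,0],[-0.03,0,0,0,0,0,0],[-0.03,0,0,0,0,0,0],[-0.03,0,0,0,0,0,0],[-0.03,0,0,0,0,0,0],[0,0,0,0,0,0,0]]]' 50
python3 - <<'E'
from h import *
go(.5291-.0045,.0861+.003+.0004,.1095,-.089)
E
```

```text
clock: 8.2
ee_pos: [0.5462, 0.0877, 0.11]
ee_rot: [3.138, -0.14, -0.001]
ft_force: [2.6, 0.0, -3.6]
opening: 0.0241
grip_force: 50.0
at [0.5462 0.0877 0.11  ] clk 8.2 shift units [-0.0541  0.0002  0.0014] F [ 2.6  0.  -3.6] open 0.0241
yaw -0.0892 turn units [ 0.004  0.005 -0.002]
```

```bash
python3 -m creep '[[[-0.02,0,0,0,0,0,0],[-0.02,0,0,0,0,0,0],[-0.014,0,0,0,0,0,0],[0,0,0,0,0,0,0],[0,0,0.01,0,0,0,0],[0,0,0.01,0,0,0,0],[0,0,0.01,0,0,0,0],[0,0,0,0,0,0,0],[0,0,0,0,0,0,0],[0,0,0,0,0,0,0]]]' 50
python3 - <<'E'
from h import *
go(.5291-.0035,.0861+.003+.0004,.0925,-.089)
p,d,m=grab('side')
save('push.png',cv2.resize(p[150:330,250:450],None,fx=3,fy=3))
E
```

```text
clock: 9.2
ee_pos: [0.5259, 0.0894, 0.0977]
ee_rot: [-3.138, 0.141, 0.001]
ft_force: [4.8, 0.5, -4.4]
opening: 0.0237
grip_force: 50.0
at [0.5259 0.0894 0.0977] clk 9.2 shift units [-0.0007 -0.0001  0.0129] F [ 4.8  0.5 -4.4] open 0.0237
yaw -0.0897 turn units [-0.001  0.006 -0.009]
```

View pics/push.png

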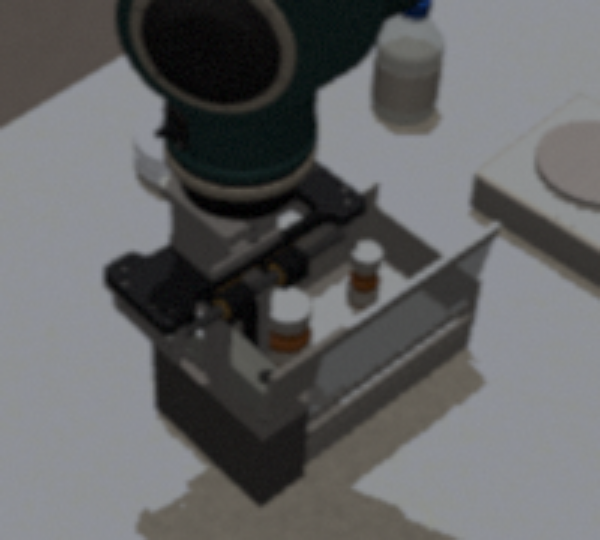

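The flap is open and the block is just above the ledge. I'll lower the last few mm.

```bash
python3 -m creep '[[[-0.003,0,0.004,0,0,0,0],[0,0,0.004,0,0,0,0],[0,0,0.004,0,0,0,0],[0,0,0,0,0,0,0],[0,0,0,0,0,0,0],[0,0,0,0,0,0,0],[0,0,0,0,0,0,0],[0,0,0,0,0,0,0],[0,0,0,0,0,0,0],[0,0,0,0,0,0,0]]]' 50
python3 - <<'E'
from h import *
go(.5291-.0035,.0861+.003+.0004,.092,-.089)
E
```

```text
clock: 10.25
ee_pos: [0.5248, 0.0895, 0.0931]
ee_rot: [-3.138, 0.141, 0.0]
ft_force: [5.5, 0.1, -2.0]
opening: 0.0239
grip_force: 50.0
at [0.5248 0.0895 0.0931] clk 10.25 shift units [ 0.002  -0.0001  0.0028] F [ 5.5  0.1 -2. ] open 0.0239
yaw -0.0898 turn units [-0.001  0.001 -0.01 ]
```

```bash
python3 -m creep '[[[0,0,0.002,0,0,0,0],[0,0,0.002,0,0,0,0],[0,0,0,0,0,0,0],[0,0,0,0,0,0,0],[0,0,0,0,0,0,0],[0,0,0,0,0,0,0],[0,0,0,0,0,0,0],[0,0,0,0,0,0,0],[0,0,0,0,0,0,0],[0,0,0,0,0,0,0]]]' 50
python3 - <<'E'
from h import *
go(.5291-.0035,.0861+.003+.0004,.092,-.089)
E
```

```text
clock: 11.25
ee_pos: [0.5249, 0.0895, 0.0921]
ee_rot: [3.138, -0.141, 0.0]
ft_force: [-0.2, -0.6, 11.6]
opening: 0.0237
grip_force: 50.0
at [0.5249 0.0895 0.0921] clk 11.25 shift units [ 0.0017 -0.0001  0.0003] F [-0.2 -0.6 11.6] open 0.0237
yaw -0.0899 turn units [ 0.003 -0.004 -0.011]
```

```bash
python3 -m creep '[[[0,0,0,0,0,0,0.45],[0,0,0,0,0,0,0.45],[0,0,0,0,0,0,0.45],[0,0,0,0,0,0,0.45],[0,0,0,0,0,0,0.45],[0,0,-0.05,0,0,0,0.45],[0,0,-0.1,0,0,0,0.45],[0,0,-0.12,0,0,0,0.45],[0,0,-0.12,0,0,0,0.45],[0,0,-0.05,0,0,0,0.45]]]' 50
python3 - <<'E'
from h import *
go(.5291,.05,.25,-.089)
p,d,m=grab('side');np.savez('s1.npz',p=p,d=d)
a=cv2.resize(p[150:330,250:450],None,fx=2,fy=2)
p,d,m=grab('top');np.savez('t1.npz',p=p,d=d)
b=cv2.resize(p[250:330,255:355],None,fx=4,fy=4)
c=np.zeros((360,800,3),np.uint8);c[:,:400]=a;c[:320,400:]=b;save('prop.png',c)
E
```

```text
clock: 12.25
ee_pos: [0.5258, 0.09, 0.2719]
ee_rot: [-3.138, 0.141, -0.007]
ft_force: [-0.4, 1.4, -0.7]
opening: 0.0422
grip_force: 0.0
at [0.5258 0.09   0.2719] clk 12.25 shift units [0.0169 0.099  0.0547] F [-0.4  1.4 -0.7] open 0.0422
yaw -0.0896 turn units [-0.011 -0.058 -0.007]
```

View pics/prop.png

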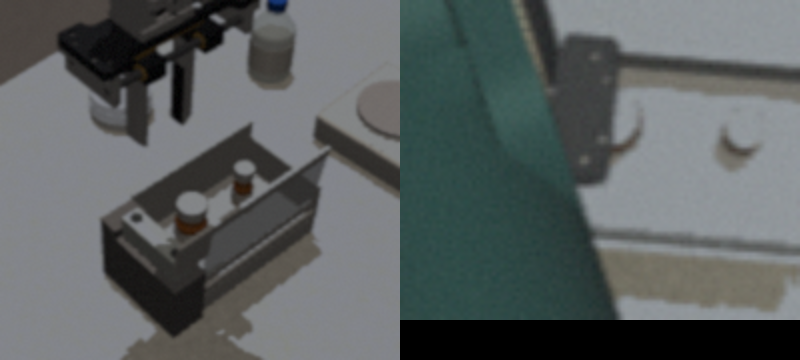

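The block lies on the ledge and holds the flap open. Both jars are standing in the bin, with the wide one nearer the ledge. Next I measure the cap centres.

```bash
cat >> h.py <<'E'
def tobin(q):
    return np.c_[(q[:,0]-.5291)*.996-(q[:,1]-.0861)*.0889+.041,(q[:,0]-.5291)*.0889+(q[:,1]-.0861)*.996+.119,q[:,2]]
def toworld(x,y):
    return .5291+(x-.041)*.996+(y-.119)*.0889,.0861-(x-.041)*.0889+(y-.119)*.996
E
python3 - <<'E'
from h import *
for f,n in(('s1','side'),('t1','top'),('top0','top'),('side0','side')):
    z=np.load(f+'.npz');W=pts(z['d'],camera_model(n)).reshape(-1,3);b=tobin(W)
    for l,y0,y1,zl,zh in(('jar',.005,.088,.0815,.0885),('vial',-.085,-.005,.0845,.092),('blocktop',.098,.14,.111,.119)):
        if f in('top0','side0'): continue
        k=(b[:,1]>y0)&(b[:,1]<y1)&(b[:,2]>zl)&(b[:,2]<zh)&(b[:,0]>.0 if l!='blocktop' else b[:,0]>-.03)&(b[:,0]<.1);q=b[k]
        if len(q)<10: print(n,l,len(q));continue
        c,r=cv2.minEnclosingCircle((q[:,:2]*1000).astype(np.float32));
        print(n,l,len(q),'mean',q.mean(0).round(4),'circ',np.round(c,1),round(r,1),'rect',[np.round(v,1) for v in cv2.minAreaRect((q[:,:2]*1000).astype(np.float32))])
E
```

```text
side jar 152 mean [0.0682 0.0422 0.0854] circ [69.  42.7] 19.1 rect [array([68.1, 42.6]), array([34.7, 36.4]), np.float64(32.9)]
side vial 69 mean [ 0.0682 -0.0422  0.0885] circ [ 67.8 -43.4] 14.4 rect [array([ 68.1, -42.1]), array([21.7, 26.1]), np.float64(45.5)]
side blocktop 356 mean [0.0399 0.1238 0.1156] circ [ 35.2 121.6] 50.4 rect [array([ 36.1, 121.8]), array([96.6, 41.3]), np.float64(3.1)]
top jar 61 mean [0.0697 0.0307 0.0848] circ [69.9 36. ] 17.8 rect [array([69.9, 29.9]), array([14. , 35.5]), np.float64(89.9)]
top vial 62 mean [ 0.0688 -0.0455  0.0883] circ [ 69.3 -44.9] 12.2 rect [array([ 70.1, -45.1]), array([22.8, 22.3]), np.float64(4.2)]
top blocktop 0
```

Run:
```python
from h import *
x,y=toworld(.0685,.0423);print(x,y);go(x,y,.2,-.089)
```

```text
0.54967137 0.007262050000000006
at [0.526  0.0898 0.2706] clk 12.35 shift units [0.0768 0.2004 0.1767] F [ 0.  -0.3 -0.5] open 0.0418
yaw -0.0899 turn units [-0.008 -0.058 -0.012]
```

```bash
python3 -m creep '[[[0.035,0.09,0,0,0,0,0.65],[0.042,0.11,0.02,0,0,0,0.65],[0,0,0.08,0,0,0,0.65],[0,0,0.1,0,0,0,0.65],[0,0,0.06,0,0,0,0.65],[0,0,0.04,0,0,0,0.65],[0,0,0,0,0,0,0.65],[0,0,0,0,0,0,0.65],[0,0,0,0,0,0,0.65],[0,0,0,0,0,0,0.65]]]' 20
python3 - <<'E'
from h import *
x,y=toworld(.0685,.0423);go(x,y,.045,-.089)
p,d,m=grab('side')
save('overjar.png',cv2.resize(p[130:330,250:450],None,fx=3,fy=3))
E
```

```text
clock: 13.35
ee_pos: [0.5487, 0.0071, 0.1483]
ee_rot: [3.138, -0.141, 0.002]
ft_force: [0.4, -0.2, -0.1]
opening: 0.0609
grip_force: 0.0
at [0.5487 0.0071 0.1483] clk 13.35 shift units [ 0.0021 -0.0005  0.2584] F [ 0.4 -0.2 -0.1] open 0.0609
yaw -0.0898 turn units [-0.    -0.015 -0.01 ]
```

View pics/overjar.png

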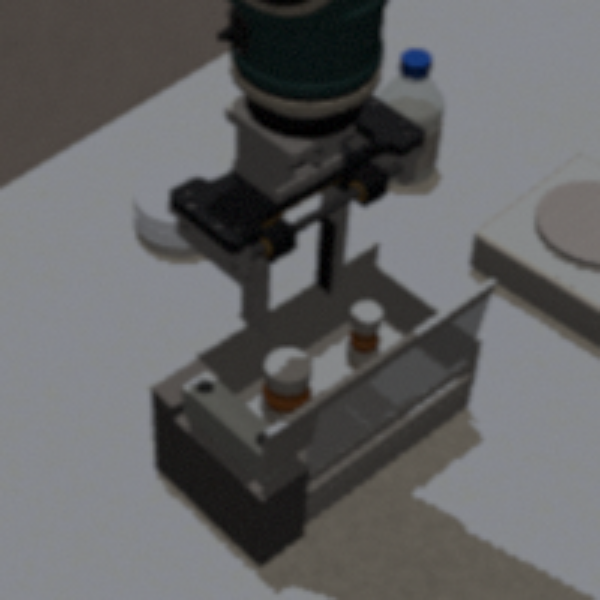

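The open fingers are centred over the wide jar, and the flap is still propped. I'll descend and grip.

```bash
python3 -m creep '[[[0.002,0,0.05,0,0,0,0.65],[0,0,0.05,0,0,0,0.65],[0,0,0.05,0,0,0,0.65],[0,0,0.05,0,0,0,0.65],[0,0,0.03,0,0,0,0.65],[0,0,0.025,0,0,0,0.65],[0,0,0,0,0,0,0.65],[0,0,0,0,0,0,0.65],[0,0,0,0,0,0,0],[0,0,0,0,0,0,0]]]' 20
python3 - <<'E'
from h import *
x,y=toworld(.0685,.0423);go(x,y,.045,-.089)
E
```

```text
clock: 14.4
ee_pos: [0.5495, 0.007, 0.0462]
ee_rot: [-3.138, 0.141, -0.002]
ft_force: [-0.2, -0.1, 0.4]
opening: 0.0487
grip_force: 0.0
at [0.5495 0.007  0.0462] clk 14.4 shift units [ 0.0003 -0.0006  0.003 ] F [-0.2 -0.1  0.4] open 0.0487
yaw -0.0899 turn units [-0.001 -0.012 -0.011]
```

```bash
python3 -m creep '[[[0,0,0,0,0,0,0],[0,0,0,0,0,0,0],[0,0,0,0,0,0,0],[0,0,0,0,0,0,0],[0,0,0,0,0,0,0],[0,0,0,0,0,0,0],[0,0,0,0,0,0,0],[0,0,0,0,0,0,0],[0,0,0,0,0,0,0],[0,0,0,0,0,0,0]]]' 20
```

```text
clock: 15.4
ee_pos: [0.5493, 0.0069, 0.0459]
ee_rot: [3.138, -0.141, 0.001]
ft_force: [-0.4, -2.0, 6.9]
opening: 0.0393
grip_force: 20.0
```

```bash
python3 -m creep '[[[0,0,-0.03,0,0,0,0],[0,0,-0.05,0,0,0,0],[0,0,-0.07,0,0,0,0],[0,0,-0.08,0,0,0,0],[0,0,-0.08,0,0,0,0],[0,0,-0.08,0,0,0,0],[0,0,-0.06,0,0,0,0],[0,0,-0.03,0,0,0,0],[0,0,0,0,0,0,0],[0,0,0,0,0,0,0]]]' 20
python3 - <<'E'
from h import *
W=np.load('sideP.npy')
k=(W[...,2]>.0575)&(W[...,2]<.066)&(W[...,0]>.4)&(W[...,0]<.57)&(W[...,1]>-.4)&(W[...,1]<-.25)
print(cv2.minEnclosingCircle((W[k][:,:2]*1000).astype(np.float32)))
go(.4855,-.328,.15,-.089)
p,d,m=grab('side')
save('carry.png',cv2.resize(p[100:330,250:500],None,fx=2,fy=2))
E
```

```text
clock: 16.4
ee_pos: [0.5487, 0.0069, 0.2366]
ee_rot: [3.138, -0.141, -0.002]
ft_force: [-0.6, -0.1, -0.9]
opening: 0.0393
grip_force: 20.0
((483.7725830078125, -328.32806396484375), 57.911075592041016)
at [0.5487 0.0069 0.2366] clk 16.4 shift units [-0.0819  0.8481  0.2168] F [-0.6 -0.1 -0.9] open 0.0393
yaw -0.0898 turn units [ 0.001  0.014 -0.011]
```

View pics/carry.png

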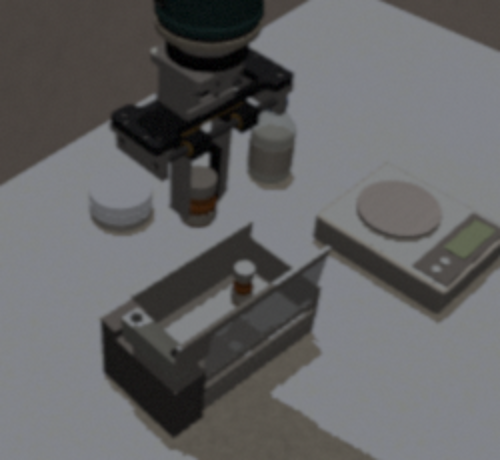

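The jar is held clear of the bin, the flap is still propped, and the vial is standing. Next I carry the jar to the pan.

```bash
python3 -m creep '[[[-0.004,0.04,0,0,0,0,0],[-0.008,0.08,0,0,0,0,0],[-0.011,0.11,0,0,0,0,0],[-0.011,0.115,0,0,0,0,0],[-0.011,0.115,0,0,0,0,0],[-0.011,0.115,0,0,0,0,0],[-0.011,0.11,0,0,0,0,0],[-0.008,0.08,0,0,0,0,0],[-0.005,0.05,0,0,0,0,0],[0,0.03,0,0,0,0,0]]]' 20
python3 - <<'E'
from h import *
go(.4855,-.328,.12,-.089)
E
```

```text
clock: 17.45
ee_pos: [0.4857, -0.3283, 0.236]
ee_rot: [-3.137, 0.144, 0.003]
ft_force: [-0.3, 1.6, -1.0]
opening: 0.0394
grip_force: 20.0
at [ 0.4857 -0.3283  0.236 ] clk 17.45 shift units [-0.     -0.0004  0.2899] F [-0.3  1.6 -1. ] open 0.0394
yaw -0.0918 turn units [-0.012  0.028 -0.035]
```

```bash
python3 -m creep '[[[0,0,0.04,0,0,0,0],[0,0,0.07,0,0,0,0],[0,0,0.08,0,0,0,0],[0,0,0.08,0,0,0,0],[0,0,0.06,0,0,0,0],[0,0,0.04,0,0,0,0],[0,0,0.008,0,0,0,0],[0,0,0,0,0,0,0],[0,0,0,0,0,0,0],[0,0,0,0,0,0,0]]]' 20
python3 - <<'E'
from h import *
go(.4855,-.328,.0765,-.089)
E
```

```text
clock: 18.45
ee_pos: [0.4874, -0.3269, 0.0873]
ee_rot: [3.138, -0.141, 0.002]
ft_force: [0.1, -0.6, -1.4]
opening: 0.0395
grip_force: 20.0
at [ 0.4874 -0.3269  0.0873] clk 18.45 shift units [-0.0046  0.0032  0.0269] F [ 0.1 -0.6 -1.4] open 0.0395
yaw -0.0897 turn units [ 0.008 -0.014 -0.008]
```

```bash
python3 -m creep '[[[-0.003,0.003,0.005,0,0,0,0],[0,0,0.005,0,0,0,0],[0,0,0.005,0,0,0,0],[0,0,0.005,0,0,0,0],[0,0,0.004,0,0,0,0],[0,0,0,0,0,0,0],[0,0,0,0,0,0,0],[0,0,0,0,0,0,0],[0,0,0,0,0,0,0],[0,0,0,0,0,0,0]]]' 20
python3 - <<'E'
from h import *
go(.4855,-.328,.0760,-.089)
E
```

```text
clock: 19.45
ee_pos: [0.4856, -0.3278, 0.0768]
ee_rot: [3.138, -0.141, -0.0]
ft_force: [0.3, 0.1, -1.4]
opening: 0.0391
grip_force: 20.0
at [ 0.4856 -0.3278  0.0768] clk 19.45 shift units [-0.0003  0.0004  0.0019] F [ 0.3  0.1 -1.4] open 0.0391
yaw -0.0898 turn units [ 0.    0.   -0.01]
```

Not touching yet, so I'll go down another 0.8 mm.

```bash
python3 -m creep '[[[0,0,0.001,0,0,0,0],[0,0,0.001,0,0,0,0],[0,0,0,0,0,0,0],[0,0,0,0,0,0,0],[0,0,0,0,0,0,0],[0,0,0,0,0,0,0],[0,0,0,0,0,0,0],[0,0,0,0,0,0,0],[0,0,0,0,0,0,0],[0,0,0,0,0,0,0]]]' 20
```

```text
clock: 20.45
ee_pos: [0.4857, -0.3278, 0.076]
ee_rot: [-3.138, 0.141, -0.0]
ft_force: [-1.3, -0.3, 2.5]
opening: 0.039
grip_force: 20.0
```

Contact: the z force changed by about 4 N. I'll release slowly and rise.

```bash
python3 -m creep '[[[0,0,0,0,0,0,0.7],[0,0,0,0,0,0,0.7],[0,0,0,0,0,0,0.7],[0,0,0,0,0,0,0.7],[0,0,0,0,0,0,0.7],[0,0,-0.03,0,0,0,0.7],[0,0,-0.08,0,0,0,0.7],[0,0,-0.1,0,0,0,0.7],[0,0,-0.1,0,0,0,0.7],[0,0,-0.05,0,0,0,0.7]]]' 20
python3 - <<'E'
from h import *
p,d,m=grab('side');save('end.png',p[100:330,250:550])
W=pts(d,m).reshape(-1,3)
k=(W[:,2]>.110)&(W[:,2]<.121)&(abs(W[:,0]-.485)<.05)&(abs(W[:,1]+.328)<.05)
print(k.sum(),W[k].mean(0))
b=tobin(W);k=(b[:,1]>.11)&(b[:,1]<.128)&(b[:,2]>.111)&(b[:,2]<.119)&(b[:,0]>-.03)&(b[:,0]<.1);print(k.sum(),b[k].mean(0),b[k].min(0),b[k].max(0))
E
```

```text
clock: 21.45
ee_pos: [0.4866, -0.3282, 0.2245]
ee_rot: [3.136, -0.141, 0.006]
ft_force: [0.7, -0.8, -0.3]
opening: 0.0658
grip_force: 0.0
124 [ 0.48569673 -0.32461308  0.11514501]
223 [0.04297879 0.11958787 0.11559317] [-0.0121856   0.11059697  0.11140926] [0.08619771 0.12799857 0.1189065 ]
```

View pics/end.png

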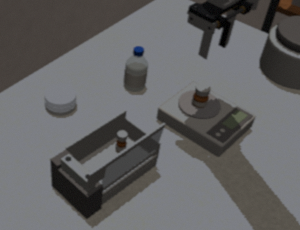

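The jar stands upright in the middle of the pan, the block props the flap, and the vial is standing in the bin.

```bash
python3 -c "
from rig import *
print(job_done())"
```

```text
the job is handed in; nothing more can be done
None
```

The job is handed in at about 21.5 s of the 67 s allowed: the block props the flap open, the wide jar stands upright about 4 mm from the pan's centre, and the vial still stands in the bin. The hand-in returned no verdict, so this rests on my last camera check.

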